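Push the slide rack through the gated chute

ROBOT

A 6-joint arm with a two-finger parallel gripper is mounted at the origin on the work surface. World frame = base frame: x ahead of the robot, y to its left, z up, the work surface at z = 0. Lengths are in m, angles in rad, forces in N, time in s.
With the tool pointing down it reaches from about 0.3 to 1 m from the base axis. Payload 5.1 kg.
Tool frame: the origin (TCP) lies on the centre line of the jaws, within the pads' length; the fingertips stand 17 mm ahead of it and the grasp point (between the pads) lies 2 mm behind it; z points along the fingers, y is the line along which they close (so a half turn about z gives the same grasp; the last joint's range is limited). The gripper opens to 95 mm and grips with 3 to 60 N. Pads are 20 mm wide; open, the fingers measure 119 mm over their backs; the gripper's body (75 mm by 180 mm) begins 59 mm behind the grasp point.
Start: joints at [1.137, 0.124, 1.65, -0, 1.367, -0.083], TCP at [0.223, 0.61, 0.201] pointing down, gripper open.
Joint ranges: [-2.61, 2.61], [-1.02, 2.33], [0.03, 2.71], [-1.35, 4.49], [0.32, 2.68], [-2.91, 2.91]. Speed limits (rad/s): [2.57, 2.57, 3.14, 3.14, 3.14, 3.14].

INTERFACE

Orientations are given as a rotation vector (axis times angle).
In Python, from workcell import * gives the robot as it stands. The module is installed in compiled form; this text tells all that it offers.
- The arm moves only by the shell command python3 -m handwheel 'ROWS' [OPENING]. ROWS is JSON, a list that holds one entry, the list of rows, each a list of 4 numbers: the shift along the tool's x, y, z in cm, then the turn about the tool's z in rad. In form: [[[x, y, z, yaw], ...]]. A call has exactly 5 rows; each row is the pose to reach, as a shift and turn from the pose commanded when the call began, along the tool's axes at that moment; what a row does not reach only later rows make up. A row lasts 1/10 s, in which the tool goes at most 50 mm and 8.59 degrees, less where a joint would pass 70% of its speed; a pose out of reach is approached as far as the arm can. A call with a gripper value outside its range is refused whole. OPENING is the opening in per cent of the stroke, from 0 (shut) to 100 (fully open), set as the call begins (- or left out, the last holds). The fingers move at their own pace and stop on an object; the grip force is fixed at half the most. Time passes only in rows, so rows that repeat a pose let the fingers close, or fill a call up. It gives the time, the measured TCP pose, the force, the opening and the grip force at its end, in the units of the state.
- get_state(): the state, without advancing time (a new reading comes with each control period).
- get_image(name): name is "scene" or "top"; returns (picture, depth): 384x512x3 uint8, red, green, blue; 384x512 float32, m along the optical axis (not along the pixel's ray), 0 where there is no reading.
- calibration(name): a dict with "fx", "fy", "cx", "cy" (pixels), "dist_coeffs" ([k1, k2, p1, p2, k3] as OpenCV has them; the pictures are not rectified), "R" (3x3) and "t" (3): a world point X has camera coordinates R X + t. Camera axes: x right, y down, z forward; pixel columns grow to the right and rows downward; lengths in m; the calibration is good to about 2 mm. A picture is of the moment at which its call begins. calibration takes no time and is no camera call.
- hand_in(): hands the job in; it is judged then, once.
The state is a dict: "time_s": time; "joint_positions": joint angles; "qvel": joint speeds; "joint_efforts": joint torques, N m; "ee_pos": TCP position; "eef_rot": TCP orientation; "force": force on the tool from outside, world axes, zero at the start; "ft_torque": the same for the moment, N m; "opening": finger opening in m; "grip_force": force on a finger pad.
Only numpy, scipy, OpenCV 4.12 (cv2) and the standard library are available. Lean on these libraries where they do the work, as an engineer would, in place of code of your own. Each camera call takes 0.05 s, during which the arm holds its last target. There are 200 camera calls.

TASK

Press the long orange paddle down with one fingertip so that the spring gate sinks out of the way, and keep it held down while you push the blue slide rack along the chute, past the gate. Once the whole rack is beyond the gate, let go so that the gate closes behind it. Only push the rack: do not lift or tip it, do not let the gate rise under it, and leave the bottle, the slide box and the mouse alone.

Things in the scene. Friction and masses are not known exactly. Their poses are not given: they have to be found in the camera images.
- chute: Fixed straight chute, open on top and at its entrance. Origin on the table under the gate, on the middle line; z up, x = push direction, y towards the paddle. Level floor 60 mm above the table from x = -165 mm (entrance) to the end stop. Side walls 5 mm thick, inner faces at y = +-32 mm, tops 80 mm above the table. Nothing beyond y = -70 mm; the hinge side is lower than the walls.
- gate_line (a point): Point on the chute floor in the gate's slot (chute x = 0, y = 0, 60 mm above the table); axes as the chute's. The orange blade, 5 mm thick, as wide as the chute, stands out of the floor here when closed: 2 mm high at the far wall, 17 mm at the paddle's side.
- end_stop (a point): Middle of the foot of the black end stop's face, on the floor at chute x = +124 mm; the stop is 18 mm high. The rack (90 mm) has 34 mm of room between it and the gate line, and need not touch it.
- gate (a joint): Gate hinge, rad: 0 = closed, grows as the paddle is pressed, hard stop 0.31; the rack can pass above 0.20. Axis along chute x at y = -55 mm, 48 mm above the table. Paddle and blade are one piece on its +y side and go down together. A spring closes it when let go; holding it open takes about 4 to 7 N on the paddle.
- paddle_mid (a point): Middle of the paddle's top face, moving with it; z its upward normal, x as the chute's. Flat orange bar 250 mm long (chute x = -197 to +53 mm), 40 mm wide (y = +45 to +85 mm, outside the wall). Joint 0: tilted, middle about 99 mm above the table; joint 0.25: level, top 70 mm above the table; 0.01 rad more lowers it 1.2 mm. A fingertip can slide along it.
- rack: Loose blue rack of upright glass slides, 90 mm long (x), 56 mm wide (y), 34 mm high, 0.2 to 0.4 kg. Origin at the centre of its underside, x along the chute's x, z up. It stands on the chute floor before the gate; flat end plates 34 mm high at x = +-45 mm. Push the rear one (-x).
- dropper: Bystander: amber bottle with black cap, 38 mm across, 75 mm high, origin at its underside. Leave alone.
- slidebox: Bystander: white slide box with a blue band, 84 x 50 x 28 mm, origin at the centre of its underside. Leave alone.
- mouse: Bystander: black computer mouse, 100 x 58 x 32 mm, origin at the centre of its underside. Leave alone.
Not all that is in view belongs to the job. What is shaped like the rack but green or red is not meant.

How it is judged:
On the way, in this order (a step that is already met when the one before it is completed fails the run):
1. the gate is held open (joint above 0.20) with the rack still before it (value of joint gate above 0.2 rad and x of rack in the frame of chute below -0.045 m), for 0.1 s.
2. the rack is halfway across the gate, which is still held open (value of joint gate above 0.18 rad and x of rack in the frame of chute between 0 and 0.042 m).
At the end, for the whole second after the job is handed in: The rack stands flat and still on the chute floor, wholly beyond the gate (its origin more than 48 mm past the gate line), and the gate has closed behind it (joint below 0.03) (x of rack in the frame of chute between 0.048 and 0.085 m and y of rack in the frame of chute between -0.007 and 0.007 m and z of rack in the frame of chute between 0.056 and 0.064 m and angle between rack's own z axis and vertical below 0.05 rad and linear speed of rack below 0.01 m/s and value of joint gate below 0.03 rad); the robot touches nothing.
It fails at once if the rack is lifted (more than 10 mm above the chute floor) (z of rack in the frame of chute above 0.07 m).
It fails at once if the rack is tipped (more than 0.2 rad) (angle between rack's own z axis and vertical above 0.2 rad).
It fails at once if the gate rises (joint below 0.14) while the rack is across it (value of joint gate below 0.14 rad and x of rack in the frame of chute between -0.036 and 0.043 m).
It fails at once if a bystander is moved more than 20 mm (distance of any of dropper, slidebox, mouse from where it was at the start of the episode above 0.02 m).
It fails at once if the bottle is tipped over (angle between dropper's own z axis and vertical above 0.5 rad).
It also fails if it takes over 38 s, if anything falls off the work surface, if the arm or the gripper's body presses on something with over 40 N, if the wrist force passes 120 N, or if a joint passes its speed limit or range.

## Working session

There is one attempt and no reset: what is moved stays moved. The work goes in short steps, Python scripts to look and compute and a shell command to move; the robot and the scene stay as the last step left them, time stands still between calls to the robot, and variables do not carry over. Pictures are saved under pics/ and viewed, at most 10 in all, crops included, and the job is handed in when it is done.

```bash
mkdir -p pics
cat > h.py <<'E'
from workcell import *
import numpy as np, cv2
def K(c): return np.array([[c["fx"],0,c["cx"]],[0,c["fy"],c["cy"]],[0,0,1.]])
def ray(name,uv):
    c=calibration(name); p=cv2.undistortPoints(np.array(uv,float).reshape(-1,1,2),K(c),np.array(c["dist_coeffs"]))[:,0]
    R=np.array(c["R"]);t=np.array(c["t"])
    return -R.T@t, np.c_[p,np.ones(len(p))]@R
def onplane(name,uv,z):
    o,d=ray(name,uv); return o+d*((z-o[2])/d[:,2])[:,None]
E
python3 - <<'E'
from h import *
for n in ("scene","top"):
    im,d=get_image(n); cv2.imwrite(f"pics/{n}0.png",im[...,::-1]); np.savez(f"{n}0.npz",im=im,d=d)
    c=calibration(n); print(n,-np.array(c["R"]).T@np.array(c["t"]))
s=get_state(); print(s)
from scipy.spatial.transform import Rotation as R
print(R.from_rotvec(s["eef_rot"]).as_matrix().round(3))
E
```

```text
scene [0.94409895 0.6438934  0.67682729]
top [ 0.40194982 -0.00941438  1.01137526]
{'time_s': 0.1, 'joint_positions': array([ 1.13737781e+00,  1.24427677e-01,  1.65151319e+00,  2.06421196e-05,
        1.36747333e+00, -8.25863582e-02]), 'qvel': array([-0.0006312 , -0.00057192, -0.00360401, -0.00140486,  0.00065296,
       -0.00049748]), 'joint_efforts': array([-7.92201445e-05, -4.18880689e+01, -3.61096537e+01,  7.76941027e-02,
        4.60847444e-02, -6.50016250e-05]), 'ee_pos': array([0.22315675, 0.60986586, 0.19953221]), 'eef_rot': array([-5.48185734e-01, -3.09290259e+00,  2.75804904e-03]), 'force': array([-0.4841741 ,  0.05492525, -0.3511182 ]), 'ft_torque': array([-0.02687161,  0.06150923,  0.01776322]), 'grip_force': 0.0, 'opening': 0.09503948710866018}
[[-0.939  0.344 -0.001]
 [ 0.344  0.939 -0.002]
 [ 0.    -0.002 -1.   ]]
```

View pics/top0.png

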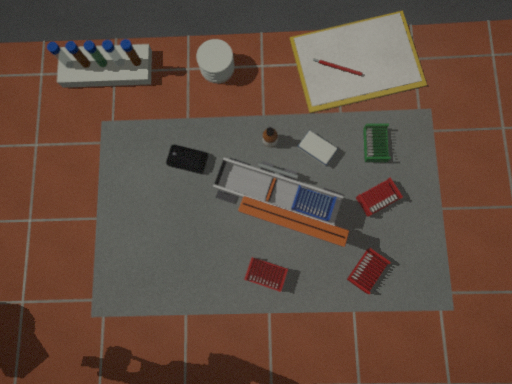

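View pics/scene0.png

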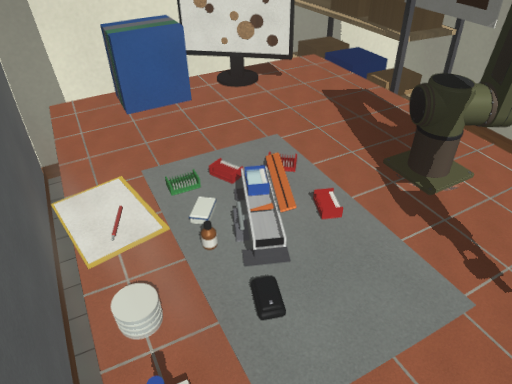

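The top view shows the chute from its end stop (about 220,172) to its open entrance (about 338,208). The gate is at about (271,190), the blue rack at (314,204), and the paddle runs (240,206)-(347,237). The push direction is image left. The scene view agrees, with the bottle at (209,236).

Run:
```python
from h import *
im=np.load("top0.npz")["im"]; d=np.load("top0.npz")["d"]
hsv=cv2.cvtColor(im,cv2.COLOR_RGB2HSV)
roi=np.zeros(im.shape[:2],np.uint8); roi[150:250,200:355]=1
H,S,V=[hsv[...,i].astype(int) for i in range(3)]
def comps(m,amin):
    n,l,st,_=cv2.connectedComponentsWithStats(m.astype(np.uint8)*roi)
    return [(l==i) for i in range(1,n) if st[i,4]>amin]
def rep(nm,m,z):
    v,u=np.nonzero(m); 
    r=cv2.minAreaRect(np.c_[u,v].astype(np.float32)); b=cv2.boxPoints(r)
    P=onplane("top",b,z); c=onplane("top",[[*r[0]]],z)[0]
    e=[np.linalg.norm(P[i+1,:2]-P[i,:2]) for i in range(2)]
    cc=np.array(calibration("top")["R"]); 
    L=P[1]-P[0] if e[0]>e[1] else P[2]-P[1]
    print(nm,m.sum(),"c px",np.round(r[0],1),"c",c[:2].round(4),"sizes",np.round(e,4),"ang",np.degrees(np.arctan2(L[1],L[0])).round(2),"depthz",np.round(1.0114-np.median(d[m]),3))
    print("   corners",P[:,:2].round(4).tolist())
for m in comps((H<14)&(S>170)&(V>110),15): rep("orange",m,.099)
for m in comps((H>105)&(H<130)&(S>110)&(V>50),60): rep("blue",m,.094)
cv2.imwrite("pics/crop.png",cv2.resize(im[145:255,195:360,::-1],None,fx=4.8,fy=4.8,interpolation=cv2.INTER_CUBIC))
```

```text
orange 1347 c px [293.7 220.4] c [ 0.5191 -0.0606] sizes [0.0356 0.2482] ang -110.4 depthz 0.097
   corners [[0.5459, 0.063], [0.5795, 0.0513], [0.493, -0.1813], [0.4609, -0.1685]]
blue 242 c px [313.4 203.2] c [ 0.5578 -0.1072] sizes [0.0573 0.0886] ang -109.72 depthz 0.074
   corners [[0.5457, -0.056], [0.5998, -0.0749], [0.5699, -0.1583], [0.5167, -0.1387]]
```

View pics/crop.png

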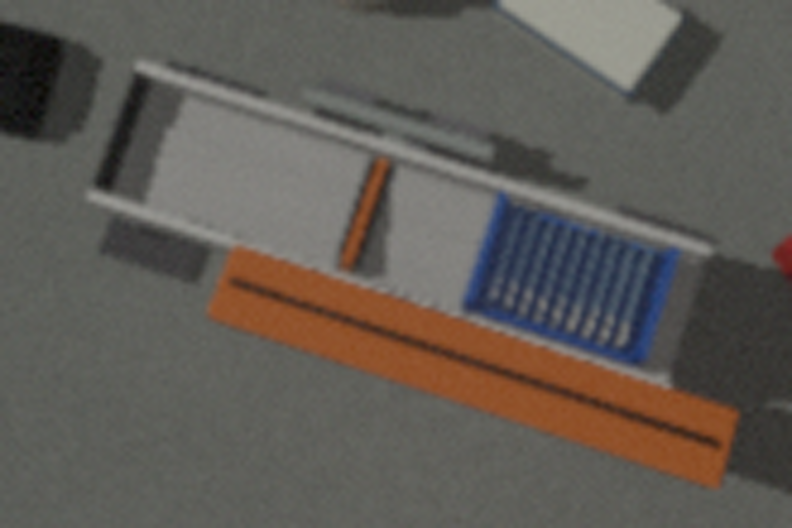

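The crop shows the wall tops from about (142,69) to (710,249) and (92,194) to (668,380). The blade runs from (381,158) to (347,268), and the rack's rear plate is near (657,305).

Run:
```python
from h import *
px=lambda *p:[[195+(a-2)/4.8,145+(b-2)/4.8] for a,b in p]
f=onplane("top",px((142,69),(710,249)),.08)[:,:2]; n=onplane("top",px((92,194),(668,380)),.08)[:,:2]
g=np.r_[onplane("top",px((381,158)),.062),onplane("top",px((347,268)),.077)][:,:2]
st=onplane("top",px((146,76),(105,188)),.078)[:,:2]
for a in(f,n): v=a[0]-a[1]; print(np.degrees(np.arctan2(v[1],v[0])),np.linalg.norm(v))
th=np.radians(70.0)
v=(f[0]-f[1])/np.linalg.norm(f[0]-f[1])+(n[0]-n[1])/np.linalg.norm(n[0]-n[1]); th=np.arctan2(v[1],v[0])
ex=np.array([np.cos(th),np.sin(th)]);ey=np.array([-ex[1],ex[0]])
ym=((f@ey).mean()+(n@ey).mean())/2; print("wall gap",(n@ey).mean()-(f@ey).mean(),"(69)")
gx=(g@ex).mean(); O=ex*gx+ey*ym
print("th",np.degrees(th),"O",O,"gate x ends",g@ex-gx,"ends",f@ex-gx,n@ex-gx,"(entr -165) stopface",st@ex-gx)
for nm,P in (("rack",[.5578,-.1072]),("paddle",[.5191,-.0606])): print(nm,(P-O)@ex,(P-O)@ey,"paddle expect -72,~+60")
# tool target yaw
from scipy.spatial.transform import Rotation as R
T=R.from_rotvec(get_state()["eef_rot"]).as_matrix()
print("tool y ang",np.degrees(np.arctan2(T[1,1],T[0,1])),"ey ang",np.degrees(np.arctan2(ey[1],ey[0])))
```

```text
70.01478615405506 0.29032556987589453
70.12279183370117 0.29163868990178315
wall gap 0.06713601988800633 (69)
th 70.06878899387812 O [ 0.598291   -0.01040081] gate x ends [ 0.00122083 -0.00122083] ends [ 0.12647418 -0.16385126] [ 0.12875871 -0.16287986] (entr -165) stopface [0.12379546 0.1240969 ]
rack -0.10480421211512435 0.005067650975605027 paddle expect -72,~+60
paddle -0.07418794138554909 0.057335174033555175 paddle expect -72,~+60
tool y ang 69.89856675098473 ey ang 160.06878899387814
```

```bash
for i in 1 2 3; do :; done
python3 -m handwheel '[[[-2.7,-3.1,0,0],[-5.4,-6.2,0,0],[-8.0,-9.4,0,0],[-10.7,-12.5,0,0],[-13.4,-15.6,0,0]]]' 56
python3 -m handwheel '[[[-2.7,-3.1,0,0],[-5.4,-6.2,0,0],[-8.0,-9.4,0,0],[-10.7,-12.5,0,0],[-13.4,-15.6,0,0]]]'
python3 -m handwheel '[[[-2.7,-3.1,0,0],[-5.4,-6.2,0,0],[-8.0,-9.4,0,0],[-10.7,-12.5,0,0],[-13.4,-15.6,0,0]]]'
python3 -m handwheel '[[[-2.7,-3.1,0,0],[-5.4,-6.2,0,0],[-8.0,-9.4,0,0],[-10.7,-12.5,0,0],[-13.4,-15.6,0,0]]]'
python3 -m handwheel '[[[0,0,0,0.14],[0,0,0,0.28],[0,0,0,0.42],[0,0,0,0.56],[0,0,0,0.70]]]'
python3 -m handwheel '[[[0,0,0,0.14],[0,0,0,0.28],[0,0,0,0.42],[0,0,0,0.56],[0,0,0,0.70]]]'
python3 -m handwheel '[[[0,0,0,0.10],[0,0,0,0.17],[0,0,0,0.17],[0,0,0,0.17],[0,0,0,0.17]]]'
cat >> h.py <<'E'
from scipy.spatial.transform import Rotation as Rot
def where():
    s=get_state(); th=np.radians(70.07); ex=np.array([np.cos(th),np.sin(th)]);ey=np.array([-ex[1],ex[0]])
    T=Rot.from_rotvec(s["eef_rot"]).as_matrix(); p=s["ee_pos"][:2]-[.5983,-.0104]
    print("t",s["time_s"],"chute x,y,tip z mm",(np.array([p@ex,p@ey,s["ee_pos"][2]-.017])*1e3).round(1),"toolx ang",np.degrees(np.arctan2(T[1,0],T[0,0])).round(2),"tz",T[:,2].round(3),"F",s["force"].round(1),"open",s["opening"].round(4),"j6",s["joint_positions"][5].round(2))
E
python3 -c "from h import *; where()"
```

```text
time_s: 0.6
ee_pos: [0.2956, 0.4161, 0.2]
eef_rot: [-0.547, -3.093, 0.001]
force: [1.2, 0.1, 0.5]
opening: 0.0603
grip_force: 0.0
time_s: 1.1
ee_pos: [0.3678, 0.2237, 0.2003]
eef_rot: [-0.548, -3.093, 0.0]
force: [1.0, -0.7, -0.5]
opening: 0.0536
grip_force: 0.0
time_s: 1.6
ee_pos: [0.4401, 0.0311, 0.2004]
eef_rot: [-0.548, -3.093, -0.0]
force: [1.1, 0.8, -0.2]
opening: 0.0533
grip_force: 0.0
time_s: 2.1
ee_pos: [0.5123, -0.1615, 0.2001]
eef_rot: [-0.549, -3.093, -0.0]
force: [0.8, -0.3, 0.1]
opening: 0.0534
grip_force: 0.0
time_s: 2.6
ee_pos: [0.5119, -0.1597, 0.2]
eef_rot: [-1.583, -2.712, 0.0]
force: [-0.2, -0.1, -0.9]
opening: 0.053
grip_force: 0.0
time_s: 3.1
ee_pos: [0.5119, -0.1596, 0.2]
eef_rot: [-2.417, -2.005, 0.001]
force: [0.5, -0.4, 0.5]
opening: 0.053
grip_force: 0.0
time_s: 3.6
ee_pos: [0.5122, -0.1597, 0.2004]
eef_rot: [-2.573, -1.802, 0.0]
force: [0.0, -0.5, 0.2]
opening: 0.0533
grip_force: 0.0Traceback (most recent call last):
  File "<string>", line 1, in <module>
    from h import *; where()
                     ~~~~~^^
  File "h.py", line 14, in where
    print("t",s["time_s"],"chute x,y,tip z mm",(np.array([p@ex,p@ey,s["ee_pos"][2]-.017])*1e3).round(1),"toolx ang",np.degrees(np.arctan2(T[1,0],T[0,0])).round(2),"tz",T[:,2].round(3),"F",s["force"].round(1),"open",s["opening"].round(4),"j6",s["joint_positions"][5].round(2))
                                                                                                                                                                                                                       ^^^^^^^^^^^^^^^^^^
AttributeError: 'float' object has no attribute 'round'
```

```bash
sed -i 's/s\["opening"\].round(4)/round(s["opening"],4)/' h.py
python3 - <<'E'
from h import *
where()
im,d=get_image("top"); 
im2,_=get_image("scene")
a=cv2.resize(im[150:250,280:380,::-1],(400,400)); b=cv2.resize(im2[120:270,200:350,::-1],(400,400))
cv2.imwrite("pics/p1.png",np.hstack([a,b]))
E
```

```text
t 3.6 chute x,y,tip z mm [-169.7   30.   183.4] toolx ang 70.01 tz [-0.  0. -1.] F [ 0.  -0.5  0.2] open 0.0533 j6 -0.05
```

View pics/p1.png

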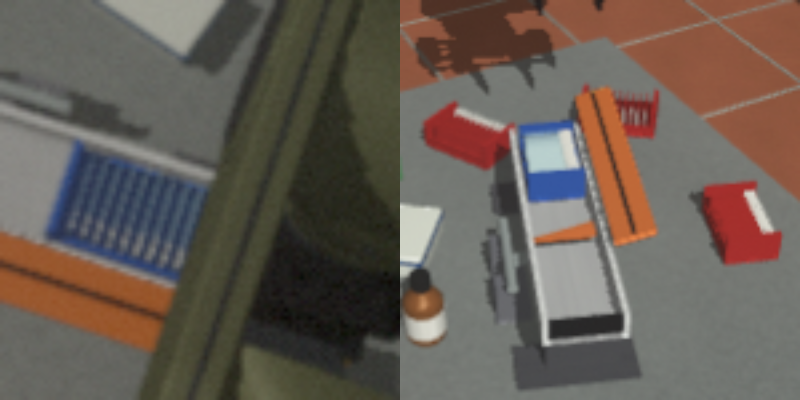

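The right half shows the rack upright before the gate and the gripper's shadow, with nothing in the way. The top view (left half) is partly covered by the arm, whose body hides the fingers. Next I lower behind the rack.

```bash
python3 -m handwheel '[[[-0.4,-0.1,1.5,0],[-0.4,-0.1,3.5,0],[-0.4,-0.1,5.5,0],[-0.4,-0.1,7.0,0],[-0.4,-0.1,7.0,0]]]'
python3 -m handwheel '[[[0,0,0.8,0],[0,0,1.6,0],[0,0,2.2,0],[0,0,2.2,0],[0,0,2.2,0]]]'
python3 -c "from h import *; where()"
```

```text
time_s: 4.2
ee_pos: [0.5078, -0.1625, 0.127]
eef_rot: [-2.57, -1.798, 0.005]
force: [0.8, -0.7, -0.1]
opening: 0.053
grip_force: 0.0
time_s: 4.7
ee_pos: [0.5101, -0.1632, 0.1088]
eef_rot: [2.574, 1.801, 0.0]
force: [-0.3, -0.2, 0.1]
opening: 0.0534
grip_force: 0.0
t 4.7 chute x,y,tip z mm [-173.8   30.8   91.8] toolx ang 69.95 tz [ 0. -0. -1.] F [-0.3 -0.2  0.1] open 0.0534 j6 -0.06
```

Run:
```python
from h import *
where()
im2,_=get_image("scene")
cv2.imwrite("pics/p2.png",cv2.resize(im2[110:230,210:330,::-1],(600,600),interpolation=cv2.INTER_CUBIC))
where()
```

```text
t 4.7 chute x,y,tip z mm [-173.8   30.8   91.8] toolx ang 69.95 tz [ 0. -0. -1.] F [-0.3 -0.2  0.1] open 0.0534 j6 -0.06
t 4.75 chute x,y,tip z mm [-173.8   30.6   92.1] toolx ang 69.95 tz [ 0.001 -0.    -1.   ] F [ 0.3 -0.7 -0.1] open 0.0531 j6 -0.06
```

View pics/p2.png

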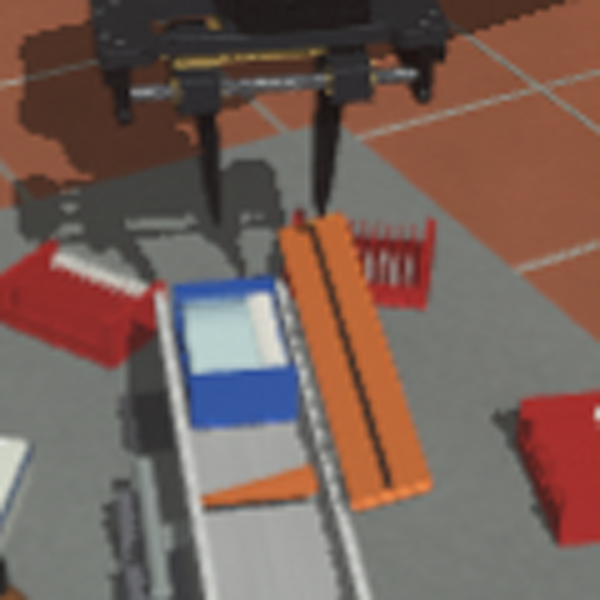

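The right fingertip, at crop (320,213), appears at the paddle's far end rather than on it. The left one, at (217,222), is behind the rack. I'll compare both with projections.

```bash
cat >> h.py <<'E'
TH=np.radians(70.07); EX=np.array([np.cos(TH),np.sin(TH),0]);EY=np.array([-EX[1],EX[0],0])
def proj(name,ch):
    c=calibration(name); ch=np.array(ch,float)/1e3
    X=np.array([.5983,-.0104,0])+ch[:,:1]*EX+ch[:,1:2]*EY+ch[:,2:]*[0,0,1]
    return cv2.projectPoints(X,cv2.Rodrigues(np.array(c["R"]))[0],np.array(c["t"]),K(c),np.array(c["dist_coeffs"]))[0][:,0]
E
python3 - <<'E'
from h import *
pts={"tipA":(-174,63.5,92),"tipB":(-174,-1.5,92),"tipA_front":(-164,63.5,92),"padfar-wall":(-197,36,94),"padfar-out":(-197,75,104),"padnear-wall":(53,36,94),"padnear-out":(53,75,104),"wall entr":(-165,34.5,80),"wallentr-":(-165,-34.5,80),"rack top rear":(-150,-28,94),"rack front top":(-60,-28,94)}
for k,p in zip(pts,proj("scene",list(pts.values()))): print(k,((p-[210,110])*5).round(0))
E
```

```text
tipA [325. 250.]
tipB [211. 260.]
tipA_front [328. 260.]
padfar-wall [271. 230.]
padfar-out [338. 210.]
padnear-wall [349. 508.]
padnear-out [432. 483.]
wall entr [277. 281.]
wallentr- [155. 291.]
rack top rear [168. 284.]
rack front top [187. 380.]
```

Run:
```python
from h import *
im,d=get_image("scene"); np.savez("s2.npz",im=im,d=d)
c=calibration("scene");R=np.array(c["R"])
def pt(u,v):
    o,r=ray("scene",[[u,v]]); X=o+r[0]*d[v,u]; p=X-[.5983,-.0104,0]
    return (np.array([p@EX,p@EY,X[2]])*1e3).round(0)
for col in (251,252,253,254,255):
    print(col,[(v,*pt(col,v),*im[v,col]) for v in range(148,162,1)] if col==253 else [(v,*pt(col,v)) for v in range(150,160,2)])
for col in (273,274,275): print(col,[(v,*pt(col,v)) for v in range(146,158,2)])
where()
```

```text
251 [(150, np.float64(-163.0), np.float64(-5.0), np.float64(138.0)), (152, np.float64(-378.0), np.float64(18.0), np.float64(0.0)), (154, np.float64(-361.0), np.float64(16.0), np.float64(4.0)), (156, np.float64(-350.0), np.float64(15.0), np.float64(2.0)), (158, np.float64(-339.0), np.float64(13.0), np.float64(1.0))]
252 [(150, np.float64(-161.0), np.float64(-3.0), np.float64(139.0)), (152, np.float64(-162.0), np.float64(-3.0), np.float64(132.0)), (154, np.float64(-160.0), np.float64(-3.0), np.float64(127.0)), (156, np.float64(-356.0), np.float64(19.0), np.float64(-2.0)), (158, np.float64(-336.0), np.float64(16.0), np.float64(3.0))]
253 [(148, np.float64(-163.0), np.float64(0.0), np.float64(144.0), np.uint8(44), np.uint8(41), np.uint8(41)), (149, np.float64(-165.0), np.float64(1.0), np.float64(140.0), np.uint8(41), np.uint8(37), np.uint8(38)), (150, np.float64(-164.0), np.float64(1.0), np.float64(137.0), np.uint8(40), np.uint8(35), np.uint8(36)), (151, np.float64(-161.0), np.float64(0.0), np.float64(135.0), np.uint8(40), np.uint8(36), np.uint8(37)), (152, np.float64(-165.0), np.float64
[... 2244 characters left out ...]
float64(-158.0), np.float64(57.0), np.float64(129.0)), (154, np.float64(-192.0), np.float64(64.0), np.float64(101.0)), (156, np.float64(-182.0), np.float64(62.0), np.float64(101.0))]
275 [(146, np.float64(-157.0), np.float64(60.0), np.float64(148.0)), (148, np.float64(-160.0), np.float64(61.0), np.float64(140.0)), (150, np.float64(-382.0), np.float64(101.0), np.float64(-2.0)), (152, np.float64(-364.0), np.float64(98.0), np.float64(2.0)), (154, np.float64(733.0), np.float64(-102.0), np.float64(677.0)), (156, np.float64(-182.0), np.float64(65.0), np.float64(101.0))]
t 4.8 chute x,y,tip z mm [-173.8   30.5   92.2] toolx ang 69.95 tz [ 0.001 -0.    -1.   ] F [-0.  -0.1 -0.8] open 0.0533 j6 -0.06
```

By the camera depth, the fingertips are at about z = 125 mm: x and y fit, but z is about 33 mm higher than the reported TCP implies. The camera matches the scene's known heights, so I'll rely on it and find the paddle by contact force.

```bash
python3 -m handwheel '[[[0,0,0.4,0],[0,0,0.8,0],[0,0,1.2,0],[0,0,1.6,0],[0,0,1.6,0]]]' | sed -n 2,4p
python3 -m handwheel '[[[0,0,0.2,0],[0,0,0.4,0],[0,0,0.6,0],[0,0,0.6,0],[0,0,0.6,0]]]'| sed -n 2,4p
python3 -m handwheel '[[[0,0,0.2,0],[0,0,0.4,0],[0,0,0.6,0],[0,0,0.6,0],[0,0,0.6,0]]]'| sed -n 2,4p
python3 -c "from h import *; where()"
```

```text
ee_pos: [0.5094, -0.1629, 0.0916]
eef_rot: [-2.573, -1.8, 0.001]
force: [0.2, 0.2, 0.2]
ee_pos: [0.51, -0.1632, 0.0866]
eef_rot: [-2.574, -1.801, 0.0]
force: [-0.3, -0.6, 0.3]
ee_pos: [0.5101, -0.1632, 0.0809]
eef_rot: [2.574, 1.801, 0.0]
force: [-1.8, 1.0, 4.1]
t 6.3 chute x,y,tip z mm [-173.8   30.8   63.9] toolx ang 69.95 tz [ 0. -0. -1.] F [-1.8  1.   4.1] open 0.0534 j6 -0.06
```

Contact came at TCP z of about 84 mm, as the camera predicted, so the true tip height is TCP z + 16 mm. Next I press 30 mm further.

```bash
python3 -m handwheel '[[[0,0,0.5,0],[0,0,1.0,0],[0,0,1.5,0],[0,0,2.0,0],[0,0,2.0,0]]]' | sed -n 2,4p
python3 -m handwheel '[[[0,0,0.4,0],[0,0,0.8,0],[0,0,1.0,0],[0,0,1.0,0],[0,0,1.0,0]]]'| sed -n 2,4p
python3 - <<'E'
from h import *
where()
im2,_=get_image("scene")
cv2.imwrite("pics/p3.png",cv2.resize(im2[110:230,210:330,::-1],(600,600),interpolation=cv2.INTER_CUBIC))
E
```

```text
ee_pos: [0.5093, -0.1628, 0.0601]
eef_rot: [-2.573, -1.8, 0.002]
force: [-3.9, 1.1, 6.1]
ee_pos: [0.5086, -0.1626, 0.0505]
eef_rot: [-2.571, -1.799, 0.003]
force: [-5.4, 2.2, 8.3]
t 7.3 chute x,y,tip z mm [-173.7   32.4   33.5] toolx ang 69.95 tz [-0.004  0.002 -1.   ] F [-5.4  2.2  8.3] open 0.0537 j6 -0.06
```

View pics/p3.png

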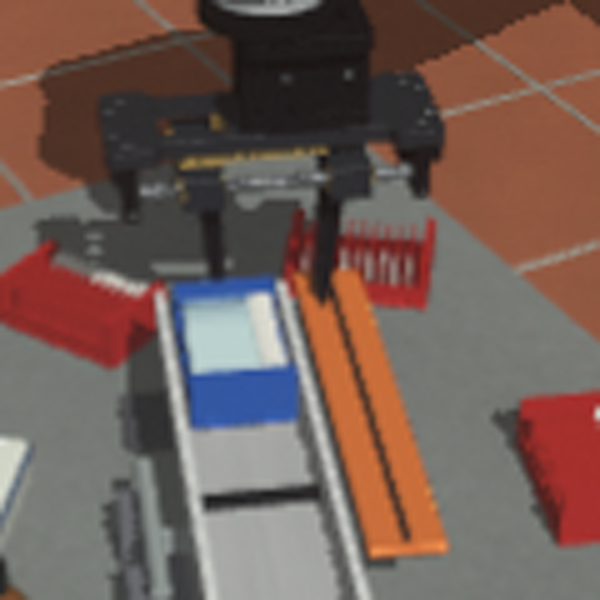

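The picture shows the gate slot dark, so the blade has sunk at (262,497). The right finger is on the paddle at (323,300), the left finger is behind the rack, and the rack is untouched. Now I push.

```bash
python3 -m handwheel '[[[0.4,0,0,0],[0.8,0,0,0],[1.2,0,0,0],[1.7,0,0,0],[2.2,0,0,0]]]' | sed -n 2,4p
python3 -c "from h import *; where()"
python3 -m handwheel '[[[0.6,0,0,0],[1.2,0,0,0],[1.8,0,0,0],[2.4,0,0,0],[3.0,0,0,0]]]' | sed -n 2,4p
python3 - <<'E'
from h import *
where()
im2,_=get_image("scene")
cv2.imwrite("pics/p4.png",cv2.resize(im2[110:230,210:330,::-1],(600,600),interpolation=cv2.INTER_CUBIC))
E
```

```text
ee_pos: [0.5185, -0.1446, 0.0519]
eef_rot: [2.569, 1.799, -0.002]
force: [-2.2, -5.3, 6.1]
t 7.85 chute x,y,tip z mm [-153.4   29.2   34.9] toolx ang 70.0 tz [ 0.002 -0.005 -1.   ] F [-2.2 -5.3  6.1] open 0.0534 j6 -0.02
ee_pos: [0.5289, -0.1164, 0.0519]
eef_rot: [2.569, 1.799, -0.001]
force: [-2.7, -5.3, 6.9]
t 8.35 chute x,y,tip z mm [-123.3   29.1   34.9] toolx ang 69.99 tz [ 0.002 -0.005 -1.   ] F [-2.7 -5.3  6.9] open 0.053 j6 0.04
```

View pics/p4.png

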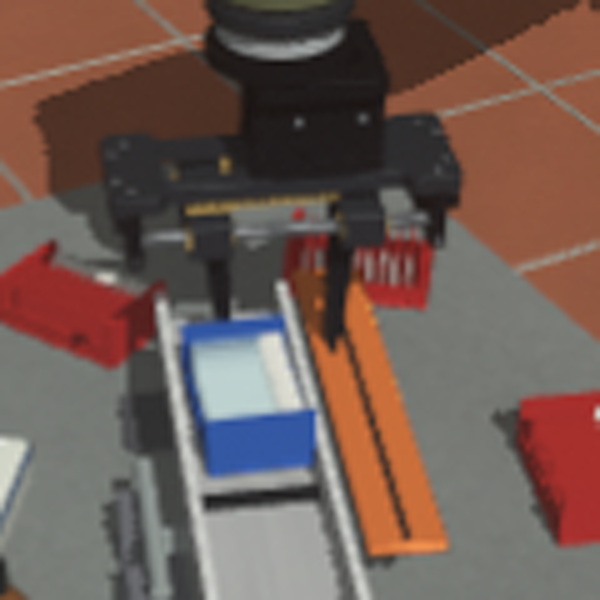

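The rack is level and sliding, with its front at (262,440). The gate is still down, and the finger is on the paddle at (333,345). I continue to rack x ≈ +62 mm, which is 130 mm more.

```bash
python3 -m handwheel '[[[0.7,0,0,0],[1.4,0,0,0],[2.1,0,0,0],[2.8,0,0,0],[3.5,0,0,0]]]' | sed -n 2,4p
python3 -m handwheel '[[[0.7,0,0,0],[1.4,0,0,0],[2.1,0,0,0],[2.8,0,0,0],[3.5,0,0,0]]]' | sed -n 2,4p
python3 -m handwheel '[[[0.7,0,0,0],[1.4,0,0,0],[2.1,0,0,0],[2.8,0,0,0],[3.5,0,0,0]]]' | sed -n 2,4p
python3 - <<'E'
from h import *
where()
im2,_=get_image("scene")
cv2.imwrite("pics/p5.png",cv2.resize(im2[130:250,210:330,::-1],(600,600),interpolation=cv2.INTER_CUBIC))
E
```

```text
ee_pos: [0.541, -0.0835, 0.052]
eef_rot: [2.569, 1.799, -0.001]
force: [-1.5, -6.2, 6.6]
ee_pos: [0.553, -0.0505, 0.052]
eef_rot: [2.57, 1.799, -0.001]
force: [-2.4, -6.1, 7.2]
ee_pos: [0.565, -0.0176, 0.052]
eef_rot: [2.57, 1.799, -0.001]
force: [-2.3, -7.2, 7.7]
t 9.9 chute x,y,tip z mm [-18.1  28.9  35. ] toolx ang 69.99 tz [ 0.002 -0.004 -1.   ] F [-2.3 -7.2  7.7] open 0.0533 j6 0.23
```

View pics/p5.png

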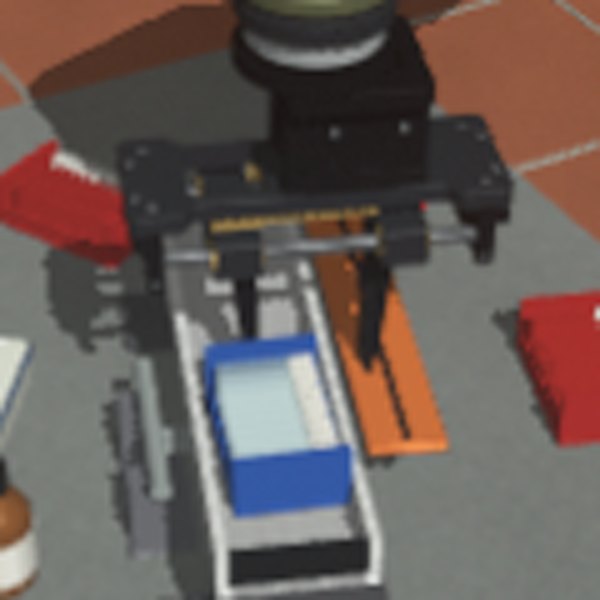

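The rack is level, its front plate about 40 mm from the black stop at (300,555), and its rear is still just at the gate. I push 27 mm more and check before letting go.

```bash
python3 -m handwheel '[[[0.7,0,0,0],[1.4,0,0,0],[2.1,0,0,0],[2.5,0,0,0],[2.7,0,0,0]]]' | sed -n 2,4p
python3 -m handwheel '[[[0,0,0,0],[-0.3,0,0,0],[-0.8,0,0,0],[-1.2,0,0,0],[-1.2,0,0,0]]]' | sed -n 2,4p
python3 - <<'E'
from h import *
where()
im,d=get_image("scene")
hsv=cv2.cvtColor(im,cv2.COLOR_RGB2HSV).astype(int); m=(hsv[...,0]>100)&(hsv[...,0]<130)&(hsv[...,1]>120)&(hsv[...,2]>40)
m[:150]=0;m[260:]=0;m[:,:230]=0;m[:,300:]=0
v,u=np.nonzero(m&(d>0)); o,r=ray("scene",np.c_[u,v]); X=o+r*d[v,u][:,None]; p=X-[.5983,-.0104,0]
q=np.c_[p@EX,p@EY,X[:,2]]*1e3; q=q[(q[:,2]>50)&(q[:,2]<105)]
print(len(q),np.percentile(q,[1,5,50,95,99],axis=0).round(1))
E
```

```text
ee_pos: [0.5742, 0.0079, 0.052]
eef_rot: [2.57, 1.8, -0.001]
force: [-1.5, -6.3, 7.8]
ee_pos: [0.5709, -0.001, 0.0523]
eef_rot: [2.574, 1.799, 0.008]
force: [0.6, 2.6, 7.1]
t 10.95 chute x,y,tip z mm [-0.5 29.  35.3] toolx ang 69.89 tz [ 0.005  0.002 -1.   ] F [0.6 2.6 7.1] open 0.0535 j6 0.25
359 [[ 21.4 -27.   68.2]
 [ 24.5 -25.2  69.7]
 [110.4  -1.8  86.2]
 [113.4  25.9  94.8]
 [114.5  28.3  95.9]]
```

The rack's front face is at x ≈ 111 mm, so its origin is at about +66 mm, and the finger has backed off. Now I lift.

```bash
python3 -m handwheel '[[[0,0,-0.7,0],[0,0,-1.4,0],[0,0,-2.1,0],[0,0,-2.8,0],[0,0,-3.5,0]]]' | sed -n 2,4p
python3 -m handwheel '[[[0,0,-2,0],[0,0,-4,0],[0,0,-6,0],[0,0,-8,0],[0,0,-8,0]]]' | sed -n 2,4p
python3 -m handwheel '[[[-3,0,0,0],[-6,0,0,0],[-9,0,0,0],[-12,0,0,0],[-12,0,0,0]]]' | sed -n 2,4p
python3 - <<'E'
from h import *
where()
im2,_=get_image("scene")
cv2.imwrite("pics/p6.png",cv2.resize(im2[130:250,190:310,::-1],(600,600),interpolation=cv2.INTER_CUBIC))
E
```

```text
ee_pos: [0.5689, -0.0018, 0.0861]
eef_rot: [2.574, 1.801, -0.0]
force: [2.4, -0.5, 2.3]
ee_pos: [0.5693, -0.0015, 0.1676]
eef_rot: [2.573, 1.8, 0.002]
force: [0.1, -0.1, 0.3]
ee_pos: [0.5252, -0.1161, 0.1631]
eef_rot: [-2.575, -1.794, 0.006]
force: [0.6, 1.8, -0.6]
t 12.5 chute x,y,tip z mm [-124.3   32.6  146.1] toolx ang 69.75 tz [-0.005  0.001 -1.   ] F [ 0.6  1.8 -0.6] open 0.0532 j6 0.04
```

View pics/p6.png

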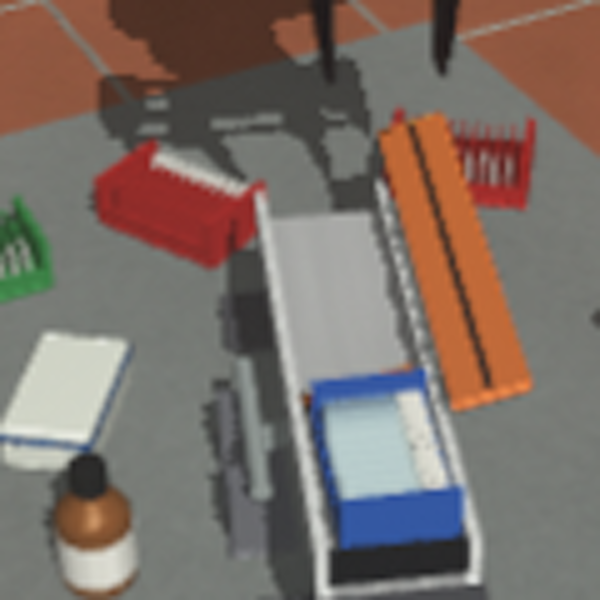

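The paddle is back at its closed position, with its far edge at (380,132). The blade shows behind the rack at (405,370), and the rack is flat at the end of the chute. The bystanders are untouched and the robot is clear, so I hand in.

```bash
python3 -m handwheel '[[[0,0,-1,0],[0,0,-1,0],[0,0,-1,0],[0,0,-1,0],[0,0,-1,0]]]' | sed -n 4p
python3 -c "from workcell import *; print(hand_in())"
```

```text
force: [-0.0, -0.2, 0.1]
the job is handed in; nothing more can be done
None
```

I handed the job in: the rack stands flat past the gate at about x = +66 mm by the camera, the gate has closed behind it, the bystanders weren't touched and the arm is clear. The hand-in returned no verdict.

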